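# Gauge the bath level and present the rod for reading

### The arm

A 6-joint arm with a two-finger parallel gripper is mounted at the origin on a cart in front of the work surface, level with it; the furniture and walls round the work are solid. World frame = base frame: x ahead of the robot, y to its left, z up, the work surface at z = 0. Lengths are in m, angles in rad, forces in N, time in s.
With the tool pointing down it reaches from about 0.35 to 0.875 m from the base axis. Payload 15.5 kg.
Tool frame: the origin (TCP) lies midway between the tips of the shut fingers; the grasp point (between the pads) lies 19 mm behind it; z points along the fingers, y is the line along which they close (so a half turn about z gives the same grasp; the last joint's range is limited). The gripper opens to 85 mm and grips with 20 to 120 N. Pads are 22 mm wide; open, the fingers measure 114 mm over their backs; the gripper's body (76 mm by 85 mm) begins 54 mm behind the grasp point. The pads swing forward as they close: fully open they stand 13 mm farther back than shut.
Start: joints at [-1.278, 0.494, 1.345, -0, 1.302, -0.096], TCP at [0.236, -0.579, 0.231] pointing down, gripper open.
Joint ranges: [-2.91, 2.91], [-0.82, 2.16], [0.22, 2.67], [-1.22, 4.37], [0.12, 2.79], [-3.08, 3.08]. Speed limits (rad/s): [1.89, 1.89, 2.57, 3.01, 3.01, 3.01].

### API

Orientations are given as a unit quaternion [x, y, z, w].
In Python, from plant import * gives the robot as it stands.
- The arm moves only by the tool arm_command, never from a script. Its argument "commands" is text: rows parted by semicolons, each of 6 numbers parted by spaces: the shift along the tool's x, y, z in mm, then the turn, a rotation vector about the tool's x, y, z in rad. A call has 1 to 20 rows; each row shifts and turns the commanded pose from where the row before left it, along the tool's axes as they then stand; what a row does not reach is not made up. A row lasts 1/10 s, in which the tool goes at most 50 mm and 8.59 degrees, less where a joint would pass 70% of its speed; a pose out of reach is approached as far as the arm can. A call is refused whole if a number of a shift passes 50 or a number of a turn 0.15, either way. A call with a gripper value outside its range is refused whole. "jaw" is the finger opening in mm, from 0 to 85.4, set as the call begins (left out, the last holds). The fingers move at their own pace and stop on an object; the grip force is fixed at half the most. Time passes only in rows, so rows that do not move let the fingers close. It gives the time, the measured TCP pose, the force, the opening and the grip force at its end, in the units of the state.
- observe(): the state, without advancing time (a new reading comes with each control period).
- grab_frame(name): name is "scene" or "top"; returns (picture, depth): 480x640x3 uint8, blue, green, red; 480x640 float32, m along the optical axis (not along the pixel's ray), 0 where there is no reading.
- calibration(name): a dict with "mtx" (3x3 intrinsics, pixels), "R" (3x3) and "t" (3): a world point X has camera coordinates R X + t. Camera axes: x right, y down, z forward; pixel columns grow to the right and rows downward; lengths in m; the calibration is good to about 2 mm. A picture is of the moment at which its call begins. calibration takes no time and is no camera call.
- job_done(): hands the job in; it is judged then, once.
The state is a dict: "clock": time; "joints": joint angles; "joint_vel": joint speeds; "joint_efforts": joint torques, N m; "tcp_pos": TCP position; "ee_rot": TCP orientation; "force": force on the tool from outside, world axes, zero at the start; "ft_torque": the same for the moment, N m; "finger_gap": opening from 0.0 (shut) to 1.0 (fully open); "grip_force": force on a finger pad.
Only numpy, scipy, OpenCV 4.12 (cv2) and the standard library are available. Lean on these libraries where they do the work, as an engineer would, in place of code of your own. Each camera call takes 0.05 s, during which the arm holds its last target. There are 200 camera calls.

### The job

Turn the circulating bath's pump knob off (fully anticlockwise, to its end stop). Then take the gauge rod from its stand, insert it into the bath's guide tube until its collar stops on the rim, withdraw it, and present it for reading: rod level, tip over the notebook, about 20 cm above the desk. Finish while still holding it there, with the knob off and the bench timer and red stopper behind the bath left where they are.

Things in the scene. Friction and masses are not known exactly. Their poses are not given: they have to be found in the camera images.
- bath: small white circulating-bath reservoir, a fixed box 130 (x) x 180 (y) x 90 mm high with a steel guide tube and a knob on its top; origin at the centre of its underside, z up; its own +y side carries the knob, its -y side the tube
- tube_mouth (a point): centre of the rim of the guide tube on the bath (115 mm above the desk), frame as the bath's; upright tube of outer diameter 24 mm standing 25 mm above the bath's top, bore 14 mm, straight and 100 mm deep from the rim, at bath (0, -50 mm)
- speed_knob (a joint): pump knob on top of the bath at bath (0, 45 mm), vertical axis, stiff enough to stay where left (friction 0.03 N m); radians, 0 = off = end stop fully anticlockwise seen from above, grows clockwise to 4.7; starts 0.7 to 1.3 from off
- speed_knob_grip (a point): point on the knob's axis at the height to grip its raised bar from above; the bar is 42 mm long, 14 mm wide, its top 7 mm above this point and the knob's round flange 23 mm below it; at joint value q the bar points along the bath's x axis turned by q clockwise seen from above
- stand: fixed slim pillar stand, aluminium tube of outer diameter 24 mm and bore 14 mm on a round foot of 84 mm diameter, rim 115 mm above the desk; origin at the centre of its underside, z up; the rod is parked in it upright, collar on the rim, and lifts straight out (95 mm); it and the notebook swap sides, left or right of the bath
- rod: gauge rod, loose, about 70 g: steel rod 8 mm in diameter reaching 95 mm below a steel collar (28 mm diameter, 6 mm thick), with a round black grip of 18 mm diameter and 58 mm length above the collar; origin at the centre of the collar's underside (the stop face), z along the rod towards the grip's end (at z = 64 mm); last 8 mm of the tip tapered to 4 mm
- rod_tip (a point): tip of the gauge rod, 95 mm below the collar's underside, axes as the rod's
- rod_grip (a point): point on the rod's axis in the grip, 38 mm above the collar's underside (26 mm below the grip's end), axes as the rod's. A grasp here with the tool leaning 45 degrees lets the rod go from upright to level while the tool stays within 45 degrees of straight down
- notebook: closed spiral notebook lying fixed on the desk, 303 (its x) x 220 (its y) x 22 mm; origin at the centre of its underside, z up
- timer: small white bench timer, 60 x 62 x 17 mm, loose, behind the bath to the left; origin at the centre of its underside; leave alone
- stopper_red: red rubber stopper, 27 mm in diameter, 24 mm high, loose, behind the bath; origin at the centre of its underside; leave alone
Not all that is in view belongs to the job. Leave any pink look-alike of the stand alone.

How it is judged:
On the way, in this order (a step that is already met when the one before it is completed fails the run):
1. the pump knob is off, at its anticlockwise end stop (within 0.08 rad) (value of joint speed_knob below 0.08 rad), for 0.2 s.
2. the gauge rod, held by the fingers, stands in the guide tube with its collar on the rim (within 3 mm) (z of rod in the frame of tube_mouth between -0.003 and 0.003 m and horizontal distance between rod and tube_mouth below 0.006 m and angle between rod's own z axis and vertical below 0.15 rad and contact force between the fingers and rod above 0.5 N), for 0.2 s.
3. the rod is withdrawn: its tip more than 10 mm above the rim (z of rod_tip in the frame of tube_mouth above 0.01 m), for 0.1 s.
At the end, for the whole second after the job is handed in: The fingers hold the rod still and level (its axis within 15 degrees of horizontal), its tip over the notebook's cover, 130 to 300 mm above the desk, touching neither notebook, bath nor stand, and the knob is within 0.1 rad of its off stop (value of joint speed_knob below 0.1 rad and angle between rod's own z axis and vertical between 1.31 and 1.83 rad and x of rod_tip in the frame of notebook between -0.15 and 0.15 m and y of rod_tip in the frame of notebook between -0.11 and 0.11 m and height (world z) of rod_tip between 0.13 and 0.3 m and height (world z) of rod_grip above 0.13 m and contact force between the fingers and rod above 1 N and contact force between rod and notebook below 0.1 N and contact force between rod and bath below 0.1 N and contact force between rod and stand below 0.1 N and linear speed of rod below 0.03 m/s); the arm keeps its last pose, push and grip.
It fails at once if the timer is disturbed (moved more than 30 mm) (distance of timer from where it was at the start of the episode above 0.03 m).
It fails at once if the red stopper is disturbed (moved more than 30 mm) (distance of stopper_red from where it was at the start of the episode above 0.03 m).
It also fails if it takes over 72 s, if anything falls off the work surface, if the arm or the gripper's body presses on something with over 40 N, if the wrist force passes 120 N, or if a joint passes its speed limit or range.

## Working session

There is one attempt and no reset: what is moved stays moved. The work goes in short steps, Python scripts to look and compute and a tool call to move; the robot and the scene stay as the last step left them, time stands still between calls to the robot, and variables do not carry over. Pictures are saved under pics/ and viewed, at most 10 in all, crops included, and the job is handed in when it is done.

Besides the shell and the picture viewer there is one more tool, called after "Emit:" as name(argument=value, ...), one argument or row to a line, values as JSON. arm_command: Moves the arm, as the interface text tells. Its arguments: {"type":"object","properties":{"commands":{"type":"string"},"jaw":{"type":"number"}},"required":["commands"]}

```bash
mkdir -p pics; ls; python3 - <<'E'
from plant import *
import cv2,numpy as np
for n in("scene","top"):
    p,d=grab_frame(n); cv2.imwrite(f"pics/{n}0.png",p); np.savez(f"{n}0.npz",p=p,d=d)
    c=calibration(n); print(n,np.round(c["mtx"],1).tolist(),np.round(c["R"],3).tolist(),np.round(c["t"],3), "cam",np.round(-c["R"].T@c["t"],3))
o=observe();print(o)
E
```

```text
pics
scene [[595.1, 0.0, 323.8], [0.0, 595.1, 246.8], [0.0, 0.0, 1.0]] [[0.562, -0.827, -0.015], [-0.475, -0.308, -0.824], [0.677, 0.47, -0.566]] [-0.362  0.318  1.247] cam [-0.49  -0.788  0.963]
top [[570.8, 0.0, 310.6], [0.0, 570.8, 239.4], [0.0, 0.0, 1.0]] [[-0.039, -0.999, -0.003], [-0.976, 0.039, -0.216], [0.216, -0.006, -0.976]] [-0.033  0.542  1.65 ] cam [ 0.171 -0.045  1.728]
{'clock': 0.1, 'joints': array([-1.27851859e+00,  4.94121997e-01,  1.34606380e+00, -1.43203662e-05,
        1.30250602e+00, -9.55091672e-02]), 'joint_vel': array([-0.00024772, -0.00175228, -0.00198647, -0.00159238, -0.00087438,
       -0.00147713]), 'joint_efforts': array([ 7.02942525e-04, -8.83591032e+01, -3.84564149e+01, -1.03725158e-04,
        5.12110972e-03, -3.96251139e-06]), 'tcp_pos': array([ 0.23623748, -0.57828384,  0.23076111]), 'ee_rot': array([ 9.81260966e-01,  1.92682677e-01, -6.08527764e-05, -5.46247535e-04]), 'force': array([0.14809366, 0.04623937, 0.76474064]), 'ft_torque': array([ 0.01295793, -0.01668666, -0.0567736 ]), 'grip_force': 0.0, 'finger_gap': 1.0008528741845366}
```

View pics/scene0.png

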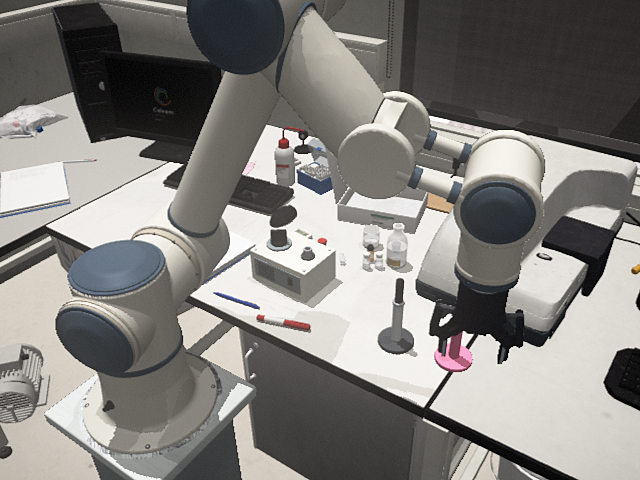

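View pics/top0.png

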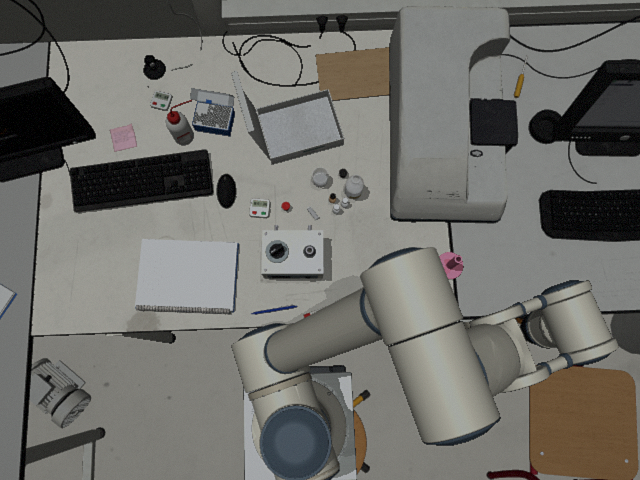

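The scene view shows the grey stand with the rod at about (397,330) and the pink decoy at (453,357). The bath is at about (293,265). In the top view, the knob is at (277,250), the tube at (310,251) and the notebook at (187,275); the arm hides the stand. I'll zoom in on these.

```bash
python3 - <<'E'
import cv2,numpy as np
t=np.load("top0.npz")["p"];s=np.load("scene0.npz")["p"]
a=cv2.resize(t[220:290,250:335],None,fx=7,fy=7,interpolation=cv2.INTER_CUBIC)[:480,:595]
b=cv2.resize(s[270:365,370:430],None,fx=5,fy=5,interpolation=cv2.INTER_CUBIC)
cv2.imwrite("pics/a.png",a);cv2.imwrite("pics/b.png",b)
E
```

```text
(no output)
```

View pics/a.png

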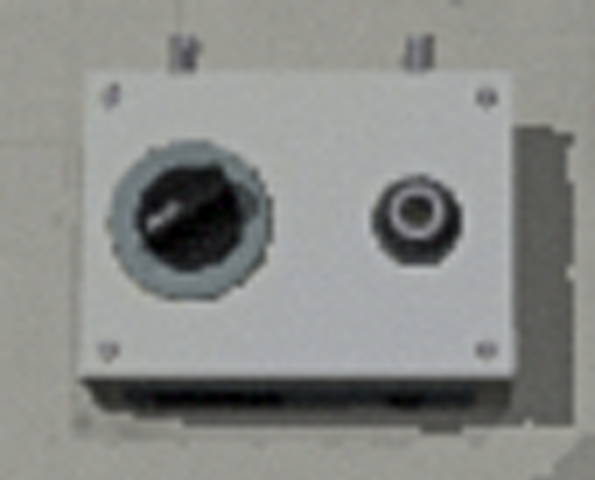

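View pics/b.png

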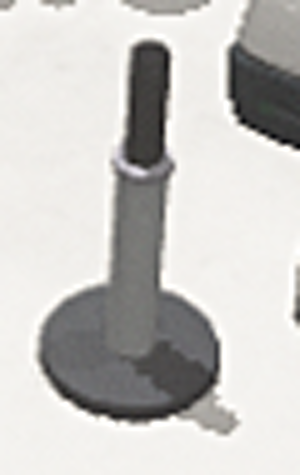

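The crop shows the knob bar pointing up-right, about 1.05 rad clockwise from bath x. The tube ring centre is at (416,211) in that crop. The rod stands in the grey stand with its collar at about (398.6,303) in the full scene picture.

```bash
cat > h.py <<'E'
from plant import *
import cv2,numpy as np
def ray(n,u,v,z):
    c=calibration(n);R,t=c["R"],c["t"];o=-R.T@t
    d=R.T@np.linalg.inv(c["mtx"])@np.array([u,v,1.]);return o+d*(z-o[2])/d[2]
def pt(n,u,v,dep):
    c=calibration(n);return c["R"].T@(np.linalg.inv(c["mtx"])@np.array([u,v,1.])*dep-c["t"])
E
python3 - <<'E'
from h import *
np.set_printoptions(precision=4,suppress=True)
f=np.load("top0.npz");p,d=f["p"],f["d"]
hsv=cv2.cvtColor(p,cv2.COLOR_BGR2HSV)
# top face by height
vv,uu=np.mgrid[220:290,250:335]
P=np.array([[pt("top",u,v,d[v,u]) for u in range(250,335)] for v in range(220,290)])
m=((P[...,2]>.075)&(P[...,2]<.2)).astype(np.uint8)
c=max(cv2.findContours(m,0,2)[0],key=cv2.contourArea)
r=cv2.minAreaRect(c);b=cv2.boxPoints(r)+[250,220]
B=np.array([ray("top",u,v,.09) for u,v in b]);print("box",B,"size",np.linalg.norm(B[0]-B[1]),np.linalg.norm(B[1]-B[2]),"c",B.mean(0))
cr=lambda x,y:(250+(x+.5)/7-.5,220+(y+.5)/7-.5)
for nm,x,y in(("s1",111,96),("s2",487,96),("s3",109,349),("s4",487,349)): print(nm,ray("top",*cr(x,y),.09))
print("rim",ray("top",*cr(416,210),.115))
print("flange",ray("top",*cr(191,220),.095))
for z in(.11,.12,.13):print("cap",z,ray("top",*cr(190,218),z))
print("heights knob");print((P[18:46:2,14:42:2,2]*1000).astype(int))
# dark bar: highest pixels
k=P[16:46,12:42];print("zmax",np.sort(k[...,2].ravel())[-12:])
h=k[k[...,2]>k[...,2].max()-.006];print(len(h),h.mean(0)); q=h[:,:2]-h[:,:2].mean(0);w,V=np.linalg.eigh(q.T@q/len(q));print(w**.5*12**.5,V[:,1])
print("side flipped white"); 
g=hsv[240:265,265:292]
print("notebook")
m=cv2.inRange(hsv,(0,0,0),(180,255,255));
for u,v in((142,238),(238,242),(235,313),(136,308)):print(ray("top",u,v,.022))
print("scene rod")
for u,v,z in((398.5,303,.118),(400,279.4,.179)):print(ray("scene",u,v,z))
s=np.load("scene0.npz");print("cap d",pt("scene",400,280,s["d"][280,400]),"collar d",pt("scene",398,305,s["d"][305,398]))
e=[ray("scene",370+x/5,270+y/5,.008) for x,y in((40,350),(220,352),(130,283),(128,410))];print("foot",np.array(e),np.mean(e,0))
E
```

```text
Traceback (most recent call last):
  File "h.py", line 7, in pt
    c=calibration(n);return c["R"].T@(np.linalg.inv(c["mtx"])@np.array([u,v,1.])*dep-c["t"])
ValueError: time passes only in moves, steps and waits
```

```bash
sed -i 's/^def ray/C={n:calibration(n) for n in("scene","top")}\ndef ray/; s/c=calibration(n)/c=C[n]/' h.py
cat > m.py <<'E'
from h import *
np.set_printoptions(precision=4,suppress=True)
f=np.load("top0.npz");p,d=f["p"],f["d"]
P=np.array([[pt("top",u,v,d[v,u]) for u in range(250,335)] for v in range(220,290)])
m=((P[...,2]>.075)&(P[...,2]<.2)).astype(np.uint8)
c=max(cv2.findContours(m,0,2)[0],key=cv2.contourArea)
b=cv2.boxPoints(cv2.minAreaRect(c))+[250,220]
B=np.array([ray("top",u,v,.09) for u,v in b]);print("box",B,"size",np.linalg.norm(B[0]-B[1]),np.linalg.norm(B[1]-B[2]),"c",B.mean(0))
cr=lambda x,y:(250+(x+.5)/7-.5,220+(y+.5)/7-.5)
for nm,x,y in(("s1",111,96),("s2",487,96),("s3",109,349),("s4",487,349)): print(nm,ray("top",*cr(x,y),.09))
print("rim",ray("top",*cr(416,210),.115))
print("flange",ray("top",*cr(191,220),.095))
print((P[18:46:2,14:42:2,2]*1000).astype(int))
k=P[16:46,12:42]
h=k[k[...,2]>k[...,2].max()-.006];print(k[...,2].max(),len(h),h.mean(0)); q=h[:,:2]-h[:,:2].mean(0);w,V=np.linalg.eigh(q.T@q/len(q));print(w**.5*12**.5,V[:,1])
print("notebook",np.array([ray("top",u,v,.022) for u,v in((142,238),(238,242),(235,313),(136,308))]))
for u,v,z in((398.5,303,.118),(400,279.4,.179)):print("rod",ray("scene",u,v,z))
s=np.load("scene0.npz");print("cap d",pt("scene",400,280,s["d"][280,400]),"collar d",pt("scene",398,305,s["d"][305,398]))
e=[ray("scene",370+x/5,270+y/5,.008) for x,y in((40,350),(220,352),(130,283),(128,410))];print("foot",np.mean(e,0))
E
python3 m.py
```

```text
box [[ 0.5677  0.0907  0.09  ]
 [ 0.5605 -0.0892  0.09  ]
 [ 0.4265 -0.0834  0.09  ]
 [ 0.4335  0.0934  0.09  ]] size 0.18002129958280497 0.13413242713192716 c [0.4971 0.0029 0.09  ]
s1 [0.5572 0.0779 0.09  ]
s2 [ 0.5509 -0.0803  0.09  ]
s3 [0.4494 0.0811 0.09  ]
s4 [ 0.4432 -0.0758  0.09  ]
rim [ 0.4981 -0.0485  0.115 ]
flange [0.5016 0.0453 0.095 ]
[[ 90  91  89  93  96  88  86  92  94  85  90  94  95  94]
 [ 96  89  97  93  96  97  90  94  91  88  93  86  90  90]
 [ 90  90  94  96  95  97  94 101  98  98  95  82  92  91]
 [ 86  99  92  94  95 109 102  99 137  96  99  89 102  97]
 [ 94  92 103  99 107 108 135 135 138 133  97  94  91  86]
 [ 90  97  99 111 108 138 136 134 137 123  95  99  93  88]
 [ 95  95 102 134 131 128 130 137 115  99  97  95  95  85]
 [ 92 102 100 140 136 130 127 107 105 111  96 100  94  86]
 [ 88 100  97 108 130 121  98 107 106 111  93  92  91  92]
 [ 83  86  96  93 105 102 100 102 106  99 103  94  90  89]
 [ 81  96  98  97  99  93 104 101  99 102  97  94  88  93]
 [ 86  88  85  96  93 100 102  93  94  93  86  90  91  91]
 [ 96  93  93  92  90  98  92  91  81  88  89  92  92  95]
 [ 91  86  97  92  86  93  97  91  88  90  97  91  85  89]]
1.7283784885526225 2 [ 0.1709 -0.045   1.7284]
[0. 0.] [0. 1.]
notebook [[0.5734 0.4615 0.022 ]
 [0.5492 0.1675 0.022 ]
 [0.3331 0.1788 0.022 ]
 [0.3596 0.4741 0.022 ]]
rod [ 0.4298 -0.3463  0.118 ]
rod [ 0.4347 -0.3434  0.179 ]
cap d [ 0.4337 -0.344   0.1783] collar d [ 0.4192 -0.3505  0.1217]
foot [ 0.4306 -0.3461  0.008 ]
```

```bash
cat >> h.py <<'E'
from scipy.spatial.transform import Rotation as Ro
np.set_printoptions(precision=4,suppress=True)
def go(pos,x=None,z=(0,0,-1),y=None):
    "print tool-axis shift mm (before turning) and rotvec to reach pos with tool y along y, z along z"
    o=observe();R=Ro.from_quat(o["ee_rot"]);print("t",o["clock"],"tcp",o["tcp_pos"],"j",o["joints"],"gap",o["finger_gap"]*85.4)
    print("shift mm",R.inv().apply(np.array(pos)-o["tcp_pos"])*1000)
    if y is not None:
        z=np.array(z,float);z/=np.linalg.norm(z)
        for s in(1,-1):
            yy=s*np.array(y,float);yy-=z*(yy@z);yy/=np.linalg.norm(yy)
            T=Ro.from_matrix(np.c_[np.cross(yy,z),yy,z]);print("turn",s,(R.inv()*T).as_rotvec())
E
cat > k.py <<'E'
from h import *
f=np.load("top0.npz");d=f["d"]
K=np.array([pt("top",u,v,d[v,u]) for u in range(262,290) for v in range(238,264)])
h=K[(K[:,2]>.12)&(K[:,2]<.15)];print(len(h),h.mean(0),np.median(h[:,2]))
q=h[:,:2]-h[:,:2].mean(0);w,V=np.linalg.eigh(q.T@q/len(q));v=V[:,1]*np.sign(V[0,1]);a=np.arctan2(v[1],v[0])
print(w**.5*12**.5,"bar angle",a,"q",-a-.038)
n=(-v[1],v[0],0)
go((.502,.0455,.22),y=n)
E
python3 k.py
```

```text
81 [0.4998 0.046  0.1335] 0.13371060477904093
[0.0152 0.0413] bar angle -0.9780409185075013 q 0.9400409185075013
t 0.1 tcp [ 0.2362 -0.5783  0.2308] j [-1.2785  0.4941  1.3461 -0.      1.3025 -0.0955] gap 85.47283545535943
shift mm [ 481.908  -476.9572   11.3275]
turn 1 [-0.0007 -0.001  -1.7758]
turn -1 [-0.001   0.0007  1.3658]
```

Emit:
arm_command(
  commands="34.4 -34.1 0.8 0 0 0;34.4 -34.1 0.8 0 0 0;34.4 -34.1 0.8 0 0 0;34.4 -34.1 0.8 0 0 0;34.4 -34.1 0.8 0 0 0;34.4 -34.1 0.8 0 0 0;34.4 -34.1 0.8 0 0 0;34.4 -34.1 0.8 0 0 0;34.4 -34.1 0.8 0 0 0;34.4 -34.1 0.8 0 0 0;34.4 -34.1 0.8 0 0 0;34.4 -34.1 0.8 0 0 0;34.4 -34.1 0.8 0 0 0;34.4 -34.1 0.8 0 0 0;0 0 0 0 0 0",
  jaw=40,
)

```text
clock: 1.6
tcp_pos: [0.5031, 0.0501, 0.2198]
ee_rot: [0.981, 0.195, 0.0, -0.0]
force: [0.4, -0.0, -0.1]
finger_gap: 0.469
grip_force: 0.0
```

Emit:
arm_command(
  commands="0 0 0 0 0 -0.147;0 0 0 0 0 -0.147;0 0 0 0 0 -0.147;0 0 0 0 0 -0.147;0 0 0 0 0 -0.147;0 0 0 0 0 -0.147;0 0 0 0 0 -0.147;0 0 0 0 0 -0.147;0 0 0 0 0 -0.147;0 0 0 0 0 -0.147;0 0 0 0 0 -0.147;0 0 0 0 0 -0.147;0 0 0 0 0 0;0 0 0 0 0 0",
)

```text
clock: 3.0
tcp_pos: [0.5015, 0.0452, 0.22]
ee_rot: [0.477, 0.879, -0.0, -0.0]
force: [0.1, -0.6, -0.6]
finger_gap: 0.466
grip_force: 0.0
```

```bash
python3 - <<'E'
from h import *
go((.502,.0455,.112),y=(np.sin(.99),np.cos(.99),0))
f,d=grab_frame("top");cv2.imwrite("pics/t2.png",f);np.savez("top2.npz",p=f,d=d)
f,d=grab_frame("scene");np.savez("scene2.npz",p=f,d=d);s=f
cv2.imwrite("pics/s2.png",np.vstack([s[150:400,200:500],]))
E
```

```text
t 3.0 tcp [0.5015 0.0452 0.22  ] j [-0.0287  0.3369  1.6544 -0.      1.1506 -0.6048] gap 39.81633607875312
shift mm [ -0.077    0.6234 107.9882]
turn 1 [-0.0003 -0.0002 -0.0047]
turn -1 [-0.0002  0.0005  3.1369]
```

View pics/t2.png

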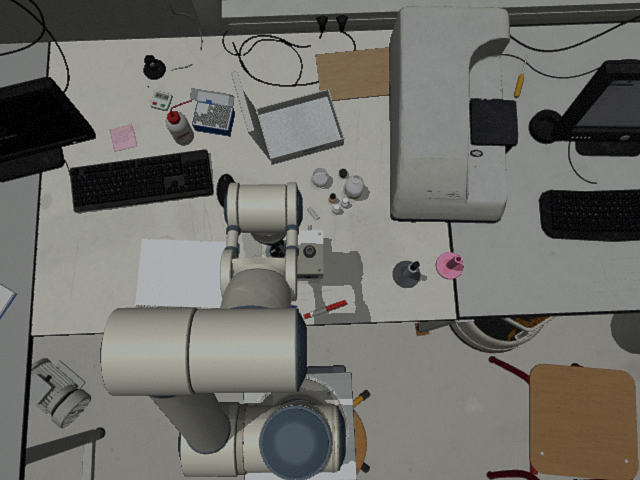

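The stand with the rod is now clear in the top view at about (407,272), with the grip cap at about (415,266). Next I lower onto the knob bar and grip it.

Emit:
arm_command(
  commands="0 0.6 24 0 0 0;0 0 24 0 0 0;0 0 22 0 0 0;0 0 15 0 0 0;0 0 10 0 0 0;0 0 7 0 0 0;0 0 5 0 0 0;0 0 0 0 0 0;0 0 0 0 0 0",
)

```text
clock: 4.0
tcp_pos: [0.5024, 0.0458, 0.1135]
ee_rot: [0.475, 0.88, 0.0, 0.0]
force: [0.4, -0.5, -0.7]
finger_gap: 0.469
grip_force: 0.0
```

Emit:
arm_command(
  commands="0 0 0 0 0 0;0 0 0 0 0 0;0 0 0 0 0 0;0 0 0 0 0 0;0 0 0 0 0 0;0 0 0 0 0 0;0 0 0 0 0 0",
  jaw=5,
)

```text
clock: 4.7
tcp_pos: [0.5012, 0.0452, 0.1138]
ee_rot: [0.475, 0.88, -0.001, -0.0]
force: [-8.5, -8.9, 17.6]
finger_gap: 0.153
grip_force: 59.1
```

```bash
python3 - <<'E'
from h import *
o=observe();print(o["ft_torque"],o["finger_gap"]*85.4,o["force"])
f=np.load("top2.npz");p,d=f["p"],f["d"]
K=np.array([pt("top",u,v,d[v,u]) for u in range(385,437) for v in range(245,295)])
K=K[K[:,2]<1]
h=K[(K[:,2]>.13)&(K[:,2]<.19)];print(len(h),np.median(h,0),h.max(0),h.min(0))
h=K[K[:,2]>.168];print(len(h),np.median(h,0))
g=cv2.resize(p[245:295,390:435],None,fx=8,fy=8,interpolation=cv2.INTER_CUBIC)
cv2.imwrite("pics/c.png",g)
E
```

```text
[-1.3261  1.579   0.01  ] 13.065968579337929 [-8.5023 -8.8891 17.6249]
59 [ 0.4308 -0.3386  0.1763] [ 0.4414 -0.3321  0.1897] [ 0.4229 -0.3503  0.1305]
39 [ 0.4324 -0.3397  0.1796]
```

View pics/c.png

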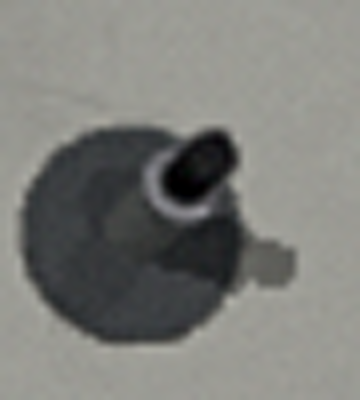

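The knob is gripped at 13 mm. The top crop shows the foot centred at about (131,235), the collar at (190,180) and the grip cap at (213,153). Now I turn the knob anticlockwise.

Emit:
arm_command(
  commands="0 0 -1 0 0 -0.12;0 0 -0.5 0 0 -0.12;0 0 0 0 0 -0.12;0 0 0 0 0 -0.12;0 0 0 0 0 -0.12;0 0 0 0 0 -0.12;0 0 0 0 0 -0.10;0 0 0 0 0 0;0 0 0 0 0 0",
)

```text
clock: 5.6
tcp_pos: [0.501, 0.0453, 0.114]
ee_rot: [0.085, 0.996, -0.0, -0.001]
force: [-1.4, -6.7, -12.4]
finger_gap: 0.146
grip_force: 59.7
```

```bash
python3 - <<'E'
from h import *
o=observe();print(o["ft_torque"],o["finger_gap"]*85.4,o["force"]);go((.502,.0455,.113),y=(.0,1,0))
cr=lambda x,y:(390+(x+.5)/8-.5,245+(y+.5)/8-.5)
print("foot",ray("top",*cr(131,235),.005),"collar",ray("top",*cr(189,181),.118),"cap",ray("top",*cr(217,148),.179))
E
```

```text
[-1.0425  0.1989 -0.0107] 12.489551206670889 [ -1.3845  -6.7012 -12.3701]
t 5.6 tcp [0.501  0.0453 0.114 ] j [-0.028   0.4852  1.7738 -0.0011  0.885  -1.4287] gap 12.489551206670889
shift mm [-0.9101  0.3679  0.9988]
turn 1 [-0.001  -0.0023 -0.1694]
turn -1 [-0.0035  0.0015  2.9722]
foot [ 0.433  -0.3413  0.005 ] collar [ 0.4345 -0.344   0.118 ] cap [ 0.4356 -0.3432  0.179 ]
```

Emit:
arm_command(
  commands="0 0 0 0 0 -0.05;0 0 0 0 0 -0.05;0 0 0 0 0 -0.04;0 0 0 0 0 -0.03;0 0 0 0 0 -0.03;0 0 0 0 0 0;0 0 0 0 0 0",
)

```text
clock: 6.3
tcp_pos: [0.501, 0.0453, 0.1141]
ee_rot: [-0.014, 1.0, -0.0, -0.001]
force: [-2.1, -7.9, -10.0]
finger_gap: 0.149
grip_force: 76.5
```

```bash
python3 - <<'E'
from h import *
o=observe();print(o["ft_torque"],o["finger_gap"]*85.4,o["force"]);go((.502,.0455,.113),y=(.0385,1,0))
E
```

```text
[-1.2226  0.4252 -1.8321] 12.682582075704445 [ -2.0959  -7.8532 -10.0159]
t 6.3 tcp [0.501  0.0453 0.1141] j [-0.0284  0.4851  1.7739 -0.0005  0.8852 -1.6274] gap 12.682582075704445
shift mm [-1.0525  0.2011  1.0574]
turn 1 [-0.0003 -0.0025  0.067 ]
turn -1 [ 0.0039 -0.0005 -3.0746]
```

Emit:
arm_command(
  commands="0 0 0 0 0 0;0 0 0 0 0 0;0 0 0 0 0 0;0 0 0 0 0 0;0 0 -10 0 0 0;0 0 -30 0 0 0;0 0 -40 0 0 0;0 0 -40 0 0 0;0 0 -10 0 0 0",
  jaw=42,
)

```text
clock: 7.2
tcp_pos: [0.5038, 0.0458, 0.2494]
ee_rot: [-0.015, 1.0, -0.0, 0.003]
force: [0.8, -0.7, -0.7]
finger_gap: 0.492
grip_force: 0.0
```

```bash
python3 - <<'E'
from h import *
h=np.array([-.5,-.866,0]);z=h+[0,0,-1];z/=np.linalg.norm(z)
g=np.array([.434,-.344,.153])+.019*z
go(g-.1*z,z=z,y=np.cross(h,[0,0,1]));print(g-.1*z)
E
```

```text
t 7.2 tcp [0.5038 0.0458 0.2494] j [-0.0274  0.304   1.6132  0.      1.2178 -1.6285] gap 42.036719510667474
shift mm [  51.7385 -338.8185   38.8561]
turn 1 [ 0.3952  0.721  -0.964 ]
turn -1 [ 0.8327 -0.4565  1.9924]
[ 0.4626 -0.2944  0.2103]
```

Emit:
arm_command(
  commands="6.5 -42.3 -1.5 0 0 0;6.5 -42.3 -1.5 0 0 0;6.5 -42.3 -1.5 0 0 0;6.5 -42.3 -1.5 0 0 0;6.5 -42.3 -1.5 0 0 0;6.5 -42.3 -1.5 0 0 0;6.5 -42.3 -1.5 0 0 0;6.5 -42.3 -1.5 0 0 0;0 0 0 0 0 0",
)

```text
clock: 8.1
tcp_pos: [0.4598, -0.2985, 0.2568]
ee_rot: [-0.013, 1.0, -0.001, 0.0]
force: [1.0, 0.1, -0.6]
finger_gap: 0.497
grip_force: 0.0
```

Emit:
arm_command(
  commands="0 0 0 0.052 -0.0285 0.1245;0 0 0 0.052 -0.0285 0.1245;0 0 0 0.052 -0.0285 0.1245;0 0 0 0.052 -0.0285 0.1245;0 0 0 0.052 -0.0285 0.1245;0 0 0 0.052 -0.0285 0.1245;0 0 0 0.052 -0.0285 0.1245;0 0 0 0.052 -0.0285 0.1245;0 0 0 0.052 -0.0285 0.1245;0 0 0 0.052 -0.0285 0.1245;0 0 0 0.052 -0.0285 0.1245;0 0 0 0.052 -0.0285 0.1245;0 0 0 0.052 -0.0285 0.1245;0 0 0 0.052 -0.0285 0.1245;0 0 0 0.052 -0.0285 0.1245;0 0 0 0.052 -0.0285 0.1245;0 0 0 0 0 0;0 0 0 0 0 0",
)

```text
clock: 9.9
tcp_pos: [0.4605, -0.2937, 0.2564]
ee_rot: [0.798, 0.466, -0.333, 0.189]
force: [0.1, 0.5, 0.6]
finger_gap: 0.493
grip_force: 0.0
```

```bash
python3 - <<'E'
from h import *
h=np.array([-.5,-.866,0]);z=h+[0,0,-1];z/=np.linalg.norm(z)
g=np.array([.434,-.344,.153])+.019*z
go(g-.08*z,z=z,y=np.cross(h,[0,0,1]));print(g-.08*z)
p,d=grab_frame("top");np.savez("top3.npz",p=p,d=d)
a=cv2.resize(p[225:285,250:335],None,fx=4,fy=4,interpolation=cv2.INTER_CUBIC)
p2,d=grab_frame("scene");b=p2[180:420,300:540]
cv2.imwrite("pics/e.png",np.hstack([a,b]))
E
```

```text
t 9.9 tcp [ 0.4605 -0.2937  0.2564] j [-0.2533  0.5196  1.529  -0.7616  1.4152  0.5119] gap 42.08748100520301
shift mm [33.0037  2.6731 52.1825]
turn 1 [-0.002  -0.0034 -3.1309]
turn -1 [-0.0022  0.0013  0.0107]
[ 0.4556 -0.3066  0.1961]
```

View pics/e.png

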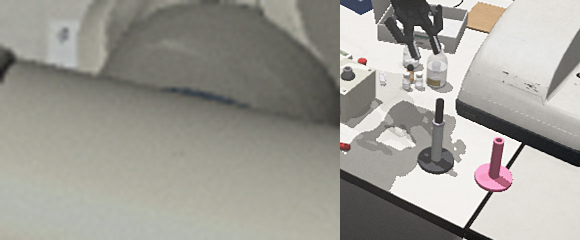

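The arm now blocks the bath in the top view. In the scene view the rod is still upright in the grey stand, and the leaning gripper hangs free above it. Approaching along the tool axis.

Emit:
arm_command(
  commands="16 1 0 0 0 0.01;17 2 2 0 0 0;0 0 25 0 0 0;0 0 25 0 0 0;0 0 25 0 0 0;0 0 25 0 0 0;0 0 18 0 0 0;0 0 8 0 0 0;0 0 4 0 0 0;0 0 0 0 0 0;0 0 0 0 0 0",
)

```text
clock: 11.1
tcp_pos: [0.428, -0.3558, 0.1405]
ee_rot: [0.801, 0.46, -0.332, 0.191]
force: [-0.8, -0.2, 0.4]
finger_gap: 0.488
grip_force: 0.0
```

```bash
python3 - <<'E'
from h import *
h=np.array([-.5,-.866,0]);z=h+[0,0,-1];z/=np.linalg.norm(z)
g=np.array([.434,-.344,.153])+.019*z
go(g,z=z,y=np.cross(h,[0,0,1]));print(observe()["force"])
p2,d=grab_frame("scene");b=p2[220:370,330:480]
cv2.imwrite("pics/f.png",cv2.resize(b,None,fx=3,fy=3))
E
```

```text
t 11.1 tcp [ 0.428  -0.3558  0.1405] j [-0.3734  0.6622  1.6677 -0.8734  1.1514  0.6695] gap 41.63882167315647
shift mm [ 0.5035 -0.7372  0.8227]
turn 1 [0.003  0.0037 3.138 ]
turn -1 [-0.0024  0.0019 -0.0036]
[-0.7771 -0.2156  0.4193]
```

View pics/f.png

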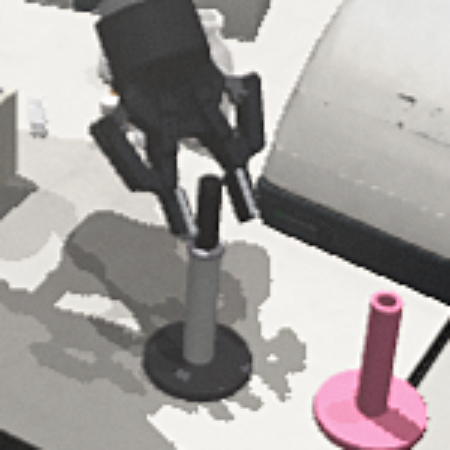

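The fingers straddle the black grip, which is roughly centred at (207,210) in the crop. Closing on it.

Emit:
arm_command(
  commands="0 0 0 0 0 0;0 0 0 0 0 0;0 0 0 0 0 0;0 0 0 0 0 0;0 0 0 0 0 0;0 0 0 0 0 0;0 0 0 0 0 0",
  jaw=8,
)

```text
clock: 11.85
tcp_pos: [0.4277, -0.3561, 0.1404]
ee_rot: [0.801, 0.46, -0.333, 0.191]
force: [1.0, 3.0, 6.5]
finger_gap: 0.193
grip_force: 58.5
```

```bash
python3 - <<'E'
from h import *
o=observe();print(o["force"],o["ft_torque"],o["finger_gap"]*85.4)
go(o["tcp_pos"]+[0,0,.13])
E
```

```text
[0.9963 3.0323 6.5276] [ 0.2356  0.0266 -0.1086] 16.506112427955486
t 11.85 tcp [ 0.4277 -0.3561  0.1404] j [-0.374   0.6624  1.6681 -0.8738  1.1513  0.6699] gap 16.506112427955486
shift mm [-92.1255   0.0963 -91.7218]
```

Emit:
arm_command(
  commands="-5 0 -5 0 0 0;-10 0 -10 0 0 0;-12 0 -12 0 0 0;-13 0 -13 0 0 0;-13 0 -13 0 0 0;-13 0 -13 0 0 0;-13 0 -13 0 0 0;-8 0 -8 0 0 0;-5 0 -5 0 0 0;0 0 0 0 0 0;0 0 0 0 0 0",
)

```text
clock: 12.95
tcp_pos: [0.4274, -0.3557, 0.2698]
ee_rot: [0.801, 0.46, -0.333, 0.191]
force: [-0.7, 0.9, -1.3]
finger_gap: 0.188
grip_force: 58.6
```

```bash
cat > rod.py <<'E'
from h import *
# rod segmentation in scene/top: depth-free; use scene image around the projected rod
def proj(n,X):
    c=C[n];q=c["mtx"]@(c["R"]@X+c["t"]);return q[:2]/q[2]
o=observe();R=Ro.from_quat(o["ee_rot"]);g=o["tcp_pos"]-.019*R.as_matrix()[:,2]
print("t",o["clock"],"grip pt",g,"tcp",o["tcp_pos"],"gap",o["finger_gap"]*85.4,o["force"])
tip=g-[0,0,.133]
for n in("scene","top"):
    p,d=grab_frame(n);np.savez(f"{n}_r.npz",p=p,d=d)
    print(n,"grip",proj(n,g),"collar",proj(n,g-[0,0,.035]),"tip",proj(n,tip))
u,v=proj("scene",g-[0,0,.08]).astype(int)
p=np.load("scene_r.npz")["p"];np.save("crop.npy",[u-60,v-75])
import sys;cv2.imwrite(f"pics/{sys.argv[1]}.png",cv2.resize(p[v-75:v+75,u-60:u+60],None,fx=4,fy=4,interpolation=cv2.INTER_CUBIC));print("origin",u-60,v-75)
E
python3 rod.py r1
```

```text
t 12.95 grip pt [ 0.4342 -0.3441  0.2832] tcp [ 0.4274 -0.3557  0.2698] gap 16.02863053991943 [-0.6726  0.9369 -1.313 ]
scene grip [403.1385 239.3101] collar [402.1151 253.2913] tip [399.4163 290.1611]
top grip [424.3136 256.4781] collar [421.7669 258.9618] tip [415.215  265.3515]
origin 340 195
```

View pics/r1.png

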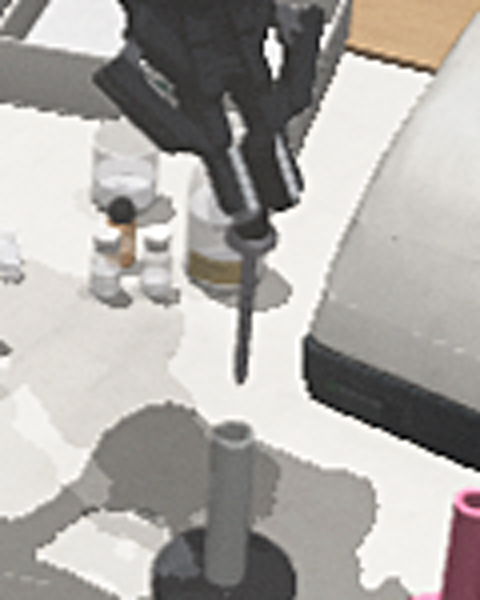

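The rod hangs upright with its tip at about (400,291), within 1 px of prediction. I'll refine the tube mouth across two views before inserting.

```bash
cat > rim.py <<'E'
from h import *
from rod import proj
E
python3 - <<'E'
from h import *
def proj(n,X):
    c=C[n];q=c["mtx"]@(c["R"]@X+c["t"]);return q[:2]/q[2]
X=np.array([.498,-.049,.115])
for n in("top","scene"):
    p=np.load(n+"0.npz")["p"];g=cv2.cvtColor(p,cv2.COLOR_BGR2GRAY);u,v=proj(n,X);print(n,u,v)
    iu,iv=round(u),round(v);print("cols",iu-9,"rows",iv-8);print(g[iv-8:iv+9,iu-9:iu+10])
E
```

```text
top 309.1662573142872 249.60750573038575
cols 300 rows 242
[[168 169 169 166 169 169 167 169 170 172 169 169 167 168 169 168 167 169
  169]
 [168 168 168 168 170 169 171 170 171 172 173 170 170 169 172 169 168 169
  168]
 [170 167 167 167 167 172 171 168 167 166 164 168 174 172 168 170 168 169
  167]
 [168 169 168 171 173 170 165 138 115 106  89 133 159 170 170 170 167 170
  167]
 [169 169 171 173 170 130  86  72  93 105  97  85  73 133 164 171 171 171
  168]
 [168 170 172 173 140  69  75 121 130 124 124 130  93  67 108 171 171 169
  170]
 [168 169 173 167  93  61 125 110  57  45  49  94 124  62  63 162 174 173
  167]
 [170 171 173 133  67  69 132  70  50  41  31  54 146  79  35  89 169 170
  170]
 [166 174 172  92  54  78 130  60  46  50  50  60 142  85  33  58 168 171
  168]
 [168 172 172  89  51  52 140 100  67  57  59  93 134  67  26  56 169 174
  169]
 [170 172 175  87  49  42  97 134 108  95  99 131 104  38  20  54 169 174
  168]
 [170 171 172 123  70  34  48  92 127 144 136  97  49  22  24  80 168 170
  169]
 [170 169 173 171  91  53  47  40  50  45  47  41  23  28  50 141 173
[... 1075 characters left out ...]
 104  86  92  92  90 179 213 252 253 250 249
  249]
 [249 249 250 253 246 213 208 165 118  99 109 132 201 170 230 252 251 250
  249]
 [249 249 250 254 251 170 154 196 206 199 199 179 147  99 217 255 253 250
  251]
 [249 249 252 255 255 164  93 123 141 136 139 124 102  84 189 255 255 252
  250]
 [249 251 255 255 207 112  95  95 102 100 102 103 101  96 117 187 255 255
  251]
 [251 253 255 227 114  95  98 103 107 106 105 108 106 100  94 103 209 255
  253]
 [250 255 247 155  90  98 100 105 106 107 108 107 106 103  85  99 114 254
  255]
 [251 255 218 115  99 106 106 103 105 108 107 109 105 104  88  87  83 221
  253]
 [252 255 231 125 105 104 103 106 108 107 105 105 109 101  87  83  75 250
  255]]
```

```bash
python3 - <<'E'
from h import *
o=observe();M=Ro.from_quat(o["ee_rot"]).as_matrix();g=o["tcp_pos"]-.019*M[:,2]
go(o["tcp_pos"]+np.array([.4975,-.0493,.2832])-g);print(o["joints"])
E
```

```text
t 13.05 tcp [ 0.4273 -0.3557  0.2694] j [-0.3738  0.4805  1.5625 -0.8011  1.346   0.4436] gap 15.985851682401613
shift mm [ 201.9984  -93.9167 -203.2545]
[-0.3738  0.4805  1.5625 -0.8011  1.346   0.4436]
```

Emit:
arm_command(
  commands="10 -4.7 -10 0 0 0;20.2 -9.4 -20.3 0 0 0;20.2 -9.4 -20.3 0 0 0;20.2 -9.4 -20.3 0 0 0;20.2 -9.4 -20.3 0 0 0;20.2 -9.4 -20.3 0 0 0;20.2 -9.4 -20.3 0 0 0;20.2 -9.4 -20.3 0 0 0;20.2 -9.4 -20.3 0 0 0;20.2 -9.4 -20.3 0 0 0;10.2 -4.7 -10.5 0 0 0;0 0 0 0 0 0;0 0 0 0 0 0;0 0 0 0 0 0",
)

```text
clock: 14.45
tcp_pos: [0.4905, -0.0618, 0.2703]
ee_rot: [0.801, 0.459, -0.333, 0.191]
force: [0.5, -0.1, -0.1]
finger_gap: 0.191
grip_force: 58.6
```

```bash
cat > at.py <<'E'
from h import *
def proj(n,X):
    c=C[n];q=c["mtx"]@(c["R"]@X+c["t"]);return q[:2]/q[2]
o=observe();M=Ro.from_quat(o["ee_rot"]).as_matrix();g=o["tcp_pos"]-.019*M[:,2]
print(o["clock"],"grip",g,o["force"],o["ft_torque"],o["finger_gap"]*85.4,"j",o["joints"])
dl=np.array([.4975,-.0493,.153])-g;print("to seated, tool mm",M.T@dl*1000,"world",dl*1000,"upright err",(Ro.from_matrix(M).inv()*Ro.from_quat([.801,.46,-.333,.191])).as_rotvec())
E
python3 at.py; python3 - <<'E'
from at import *
tip=g-[0,0,.133]
for n in("scene","top"):
    p,d=grab_frame(n);u,v=proj(n,tip);print(n,"tip pred",u,v,"rim",proj(n,np.array([.4975,-.0493,.115])))
    G=cv2.cvtColor(p,cv2.COLOR_BGR2GRAY);iu,iv=round(u),round(v)
    if n=="scene":print(iu-8,iv-14);print(G[iv-14:iv+8,iu-8:iu+9])
E
```

```text
14.45 grip [ 0.4973 -0.0502  0.2837] [ 0.4668 -0.0576 -0.1228] [ 0.3924 -0.1749 -0.0607] 16.336912721172773 j [ 0.1354  0.5558  1.41   -0.5979  1.7034  0.7482]
to seated, tool mm [93.3012 -0.2851 91.5777] world [   0.1873    0.9051 -130.7319] upright err [-0.0005  0.0003 -0.0009]
14.45 grip [ 0.4973 -0.0502  0.2837] [ 0.4668 -0.0576 -0.1228] [ 0.3924 -0.1749 -0.0607] 16.336912721172773 j [ 0.1354  0.5558  1.41   -0.5979  1.7034  0.7482]
to seated, tool mm [93.3012 -0.2851 91.5777] world [   0.1873    0.9051 -130.7319] upright err [-0.0005  0.0003 -0.0009]
scene tip pred 306.3938616368923 235.98520065835126 rim [306.5875 247.7091]
298 222
[[224 225 226 224 225 245 203 104  61  59 230 244 236 236 235 236 237]
 [217 218 218 217 221 230 205 114  78  64 233 244 237 233 235 236 238]
 [219 219 219 219 219 220 207 122  81  67 235 246 237 236 235 236 236]
 [221 222 217 217 218 224 201 111  70  56 207 246 242 239 237 238 237]
 [220 221 220 222 219 221 229 143  73  67 202 232 238 239 239 237 237]
 [228 219 218 218 217 223 237 150  75  71 207 226 236 239 238 237 238]
 [192 209 237 232 222 224 23
[... 482 characters left out ...]
 213 210 171 145 103  73  95 255 255 242 168 230 241 236]
 [131 126 131 154 166 212 236 243 165 151 244 215 151 111 199 238 238]
 [135 131 129 129 134 154 164 193 219 199 169 135 118 104 199 242 241]
 [135 136 133 132 131 128 125 135 159 148 126 118 115 102 148 235 244]
 [135 136 138 132 137 132 131 132 132 129 134 131 133 136 226 248 243]
 [139 139 138 138 139 137 138 134 135 133 137 133 136 127 198 239 248]
 [115 117 118 115 134 138 135 135 132 137 133 132 130 158 175 189 198]
 [111 111 110 113 114 132 139 135 134 136 134 134 134 137 172 150 137]
 [115 116 115 113 110 126 136 133 128 134 131 134 132 132 141 136 134]]
top tip pred 309.5356080830638 247.31374234495024 rim [309.2769 249.7733]
```

The rod tip is within 0.3 px of prediction and sits above the bore. Lowering it in.

Emit:
arm_command(
  commands="6 -0.3 5.1 0 0 0;8 0 8 0 0 0;8 0 8 0 0 0;6 0 6 0 0 0;6 0 6 0 0 0;6 0 6 0 0 0;8 0 8 0 0 0;8 0 8 0 0 0;8 0 8 0 0 0;8 0 8 0 0 0;8 0 8 0 0 0;5 0 5 0 0 0;0 0 0 0 0 0;0 0 0 0 0 0",
)

```text
clock: 15.95
tcp_pos: [0.4909, -0.0606, 0.1509]
ee_rot: [0.801, 0.46, -0.333, 0.191]
force: [-0.1, -0.3, -1.0]
finger_gap: 0.192
grip_force: 58.6
```

```bash
python3 at.py
```

```text
15.95 grip [ 0.4977 -0.049   0.1643] [-0.1485 -0.2966 -1.0426] [ 0.3729 -0.196  -0.0132] 16.370676159785408 j [ 0.1374  0.7045  1.5053 -0.5928  1.5013  0.8859]
to seated, tool mm [7.7192 0.0123 8.2403] world [ -0.1861  -0.347  -11.2842] upright err [ 0.0003 -0.0002 -0.0005]
```

Emit:
arm_command(
  commands="3 0 3 0 0 0;2.5 0 2.5 0 0 0;1.2 0 1.4 0 0 0;0.7 0 0.7 0 0 0;0 0 0 0 0 0;0 0 0 0 0 0;0 0 0 0 0 0",
)

```text
clock: 16.65
tcp_pos: [0.4907, -0.0607, 0.1404]
ee_rot: [0.801, 0.46, -0.333, 0.191]
force: [-1.6, 1.6, 4.7]
finger_gap: 0.195
grip_force: 59.0
```

```bash
python3 at.py
```

```text
16.65 grip [ 0.4975 -0.0491  0.1538] [-1.5941  1.6311  4.6849] [ 0.0164  0.2266 -0.1978] 16.680012448261667 j [ 0.1373  0.7189  1.5115 -0.5938  1.4841  0.8975]
to seated, tool mm [0.4324 0.1004 0.7003] world [-0.0095 -0.2159 -0.8005] upright err [ 0.0003 -0.0002 -0.0007]
```

Emit:
arm_command(
  commands="0.4 0 0.4 0 0 0;0 0 0 0 0 0;0 0 0 0 0 0;0 0 0 0 0 0;0 0 0 0 0 0",
)

```text
clock: 17.15
tcp_pos: [0.4907, -0.0607, 0.1403]
ee_rot: [0.801, 0.46, -0.333, 0.191]
force: [-1.0, 3.1, 12.1]
finger_gap: 0.187
grip_force: 59.8
```

```bash
python3 at.py
```

```text
17.15 grip [ 0.4975 -0.0491  0.1537] [-1.0144  3.0591 12.1293] [-0.4342  0.685  -0.267 ] 16.01193067293916 j [ 0.1375  0.7192  1.5117 -0.5942  1.484   0.8981]
to seated, tool mm [0.368  0.1058 0.6154] world [ 0.0026 -0.2062 -0.6948] upright err [ 0.0006  0.0003 -0.0009]
```

The 12 N reaction at the expected height means the collar is seated. Withdrawing straight up.

Emit:
arm_command(
  commands="-3 0 -3 0 0 0;-8 0 -8 0 0 0;-11 0 -11 0 0 0;-12 0 -12 0 0 0;-12 0 -12 0 0 0;-12 0 -12 0 0 0;-12 0 -12 0 0 0;-11 0 -11 0 0 0;-8 0 -8 0 0 0;-4 0 -4 0 0 0;0 0 0 0 0 0;0 0 0 0 0 0",
)

```text
clock: 18.35
tcp_pos: [0.4907, -0.0605, 0.2707]
ee_rot: [0.801, 0.46, -0.333, 0.191]
force: [-0.6, -0.5, -1.3]
finger_gap: 0.195
grip_force: 58.8
```

```bash
cat > fin.py <<'E'
from at import *
h=np.array([-.5,-.866,0]);z=-h+[0,0,-1];z/=np.linalg.norm(z)
tip=np.array([.46,.31,.205]);gp=tip+.133*h
print("gp",gp,"tcp",gp+.019*z);go(gp+.019*z,z=z,y=-np.cross(h,[0,0,1])) 
# notebook from top0: frame & centre
b=np.array([ray("top",u,v,.022) for u,v in((142,238),(238,242),(235,313),(136,308))]);print(b.mean(0))
E
python3 fin.py
```

```text
18.35 grip [ 0.4975 -0.0488  0.2841] [-0.588  -0.4895 -1.2985] [ 0.3951 -0.191  -0.009 ] 16.661894180576393 j [ 0.1376  0.5559  1.4085 -0.597   1.7054  0.7482]
to seated, tool mm [92.6526  0.2967 92.7539] world [   0.0059   -0.4591 -131.1017] upright err [-0.0002  0.0001 -0.0001]
gp [0.3935 0.1948 0.205 ] tcp [0.4002 0.2065 0.1916]
t 18.35 tcp [ 0.4907 -0.0605  0.2707] j [ 0.1376  0.5559  1.4085 -0.597   1.7054  0.7482] gap 16.661894180576393
shift mm [ 186.5636 -212.7051  -75.1541]
turn 1 [-0.0005  1.5732 -0.0055]
turn -1 [2.2206 0.0007 2.2152]
[0.4538 0.3205 0.022 ]
```

Emit:
arm_command(
  commands="-14 0 -14 0 0 0;-14 0 -14 0 0 0;6.5 -10.7 -6.5 0 0 0;13 -21.3 -13.1 0 0 0;13 -21.3 -13.1 0 0 0;13 -21.3 -13.1 0 0 0;13 -21.3 -13.1 0 0 0;13 -21.3 -13.1 0 0 0;13 -21.3 -13.1 0 0 0;13 -21.3 -13.1 0 0 0;13 -21.3 -13.1 0 0 0;13 -21.3 -13.1 0 0 0;6.5 -10.7 -6.5 0 0 0;0 0 0 0 0 0;0 0 0 0 0 0",
)

```text
clock: 19.85
tcp_pos: [0.3998, 0.2061, 0.3104]
ee_rot: [0.801, 0.46, -0.333, 0.191]
force: [0.4, 0.5, -1.0]
finger_gap: 0.188
grip_force: 58.7
```

Emit:
arm_command(
  commands="0 0 0 0 0.06 0;0 0 0 0 0.12 0;0 0 0 0 0.14 0;0 0 0 0 0.14 0;0 0 0 0 0.14 0;0 0 0 0 0.14 0;0 0 0 0 0.14 0;0 0 0 0 0.14 0;0 0 0 0 0.14 0;0 0 0 0 0.14 0;0 0 0 0 0.14 0;0 0 0 0 0.09 0;0 0 0 0 0.05 0;0 0 0 0 0 0;0 0 0 0 0 0",
)

```text
clock: 21.35
tcp_pos: [0.3991, 0.2062, 0.31]
ee_rot: [0.805, 0.462, 0.321, -0.187]
force: [0.3, 0.5, -0.4]
finger_gap: 0.191
grip_force: 58.6
```

```bash
python3 fin.py
```

```text
21.35 grip [0.3926 0.1948 0.3238] [ 0.2643  0.4707 -0.4256] [-0.3754  0.2711 -0.0265] 16.35220906650784 j [-0.1907  0.0171  2.0997  0.9139  0.9667 -0.1849]
to seated, tool mm [-231.773   214.1899   14.0104] world [ 104.9341 -244.1423 -170.8089] upright err [-0.0042 -1.5483  0.0017]
gp [0.3935 0.1948 0.205 ] tcp [0.4002 0.2065 0.1916]
t 21.35 tcp [0.3991 0.2062 0.31  ] j [-0.1907  0.0171  2.0997  0.9139  0.9667 -0.1849] gap 16.35220906650784
shift mm [-81.0903   1.3299  86.3781]
turn 1 [-0.0007  0.0249 -0.0053]
turn -1 [0.039  0.0011 3.136 ]
[0.4538 0.3205 0.022 ]
```

Emit:
arm_command(
  commands="-8 0 8.6 0 0.02 0;-12 0.3 13 0 0 0;-13 0.3 14 0 0 0;-13 0.3 14 0 0 0;-13 0.3 13.8 0 0 0;-12 0 13 0 0 0;-8 0 8 0 0 0;-2 0 2 0 0 0;0 0 0 0 0 0;0 0 0 0 0 0;0 0 0 0 0 0",
)

```text
clock: 22.45
tcp_pos: [0.4015, 0.2096, 0.1925]
ee_rot: [0.801, 0.461, 0.33, -0.192]
force: [0.0, 0.7, -0.8]
finger_gap: 0.191
grip_force: 58.6
```

```bash
python3 - <<'E'
from fin import *
p,d=grab_frame("top");q,_=grab_frame("scene")
a=cv2.resize(p[210:330,120:340],(660,360));b=cv2.resize(q[120:320,150:390],None,fx=1,fy=1)
cv2.imwrite("pics/end.png",np.vstack([a,np.pad(b,((0,0),(0,420),(0,0)))]))
print("tip pred",proj("top",g+.133*np.array([.5,.866,0])))
E
```

```text
22.45 grip [0.3949 0.198  0.206 ] [ 0.0344  0.7208 -0.8338] [-0.3413  0.2391 -0.0212] 16.336458213359535 j [-0.1957  0.3231  2.3006  1.3435  0.7558 -0.8141]
to seated, tool mm [-152.2542  212.8065  -77.58  ] world [ 102.6323 -247.2765  -52.9862] upright err [-0.0025 -1.5708  0.0043]
gp [0.3935 0.1948 0.205 ] tcp [0.4002 0.2065 0.1916]
t 22.45 tcp [0.4015 0.2096 0.1925] j [-0.1957  0.3231  2.3006  1.3435  0.7558 -0.8141] gap 16.336458213359535
shift mm [-3.0711  0.4225 -1.7112]
turn 1 [-0.0013  0.0023 -0.0025]
turn -1 [0.0037 0.002  3.1391]
[0.4538 0.3205 0.022 ]
tip pred [175.9961 261.3406]
```

View pics/end.png

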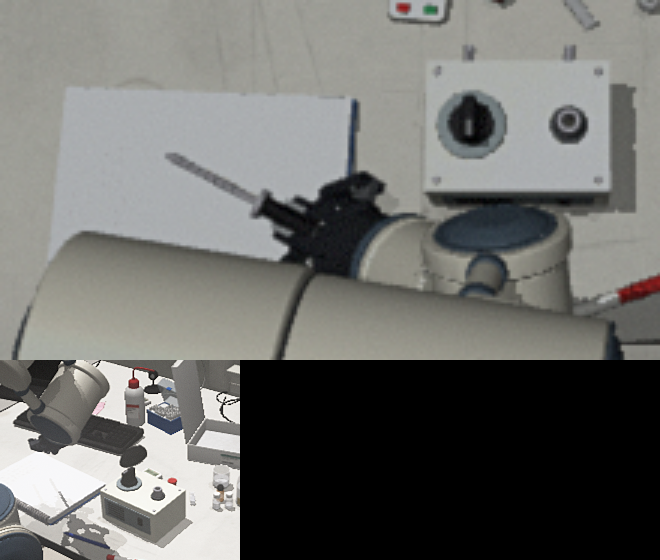

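The knob bar now points along the bath's x axis, which is the off position. The rod is level with its tip at about (176.6,261.7), which matches the prediction and is over the notebook. The timer and red stopper are in place.

```bash
python3 -c "
from plant import *
print(observe()['joint_vel']);print(job_done())"
```

```text
[-0.00260088  0.00273056  0.00274825  0.00425775 -0.00120193 -0.00484379]
the job is handed in; nothing more can be done
None
```

The job is handed in (no verdict came back): the knob is off, the rod was seated in the guide tube and withdrawn, and it is now held level with its tip over the notebook about 20 cm above the desk, at about 22.5 s.

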